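# Fasten the vial cover of a bench shaker

### The job

The cover has only been laid on the shaker's vial tray. Fasten it for shaking: its two rear slots pushed fully home round the headed pins, and its front pressed straight down until it lies flat and both clip arms have snapped over the tray's rim. Leave the conical flask and the timer beside the shaker where they stand.

Things in the scene. Friction and masses are not known exactly. Their poses are not given: they have to be found in the camera images.
- shaker: Bench vial shaker, fixed: white housing 212 x 150 mm, 54 mm high, control panel at its front, carrying a white open vial tray 160 x 120 mm (x, y) whose flat rim is 120 mm above the worktop. Origin on the worktop under the centre; x from front panel to rear, z up. The tray's long sides are smooth but for a pocket under the rim at x = -56 to -24 mm on each side, where the clips catch.
- cover_home (a point): Point on the shaker: centre of the tray at rim height (120 mm above the worktop), axes as the shaker's. The cover's origin lies here when it is fastened.
- pin_left (a point): Top of the left (+y) of two upright steel pins on the tray's rear shelf, at shaker x = 76, y = +35 mm, 12 mm above the rim. Pin 6 mm thick; head 15 mm wide and 3 mm thick, its underside 9 mm above the rim. The cover's slot goes round the pin, below the head.
- pin_right (a point): The same on the right, at shaker x = 76, y = -35 mm.
- cover: Loose grey cover, 0.15 kg, 175 x 131 mm (x, y), plate 4 mm with clear window, lying on the tray. Origin at the centre of the plate's underside; x to its rear, z up. Slots open to the rear at y = +35 and -35 mm, 12 mm wide, 15 mm deep. Starts 22 to 36 mm too far to the front, front raised (pitch about 0.15 rad) on its clip arms. Slides with about 2 N, guided by its sides; clips catch only with slots home.
- press_pad (a point): Top of the ribbed thumb pad (32 x 62 mm) on the cover, between the two clip arms: cover x = -30 mm, y = 0, 6 mm above the plate's underside. About 8 to 12 N straight down on it snaps the clips; it goes down about 18 mm in all, to 126 mm above the worktop.
- front_edge (a point): Middle of the cover's front face, an upright flange 16 mm high and 120 mm wide (cover x = -87 mm, 4 mm below the plate's underside): the face to push against, toward the shaker's +x. When fastened it hangs 7 mm in front of the tray.
- clip_left (a joint): White clip arm, 24 mm wide, 40 mm long, hinged on the cover's left (+y) side at cover x = -40 mm, sprung inward; rad, 0 at rest (straight down), grows as it spreads outward. It spreads by about 0.2 as its barb passes the rim and springs back to about 0 below it.
- clip_right (a joint): The same clip arm on the cover's right (-y) side.
- flask: Conical flask with a red bung, 76 mm wide, 137 mm high, loose, standing to the right of the shaker, about 140 mm from its middle. Origin at the centre of its underside.
- timer: White bench timer, 60 x 62 x 19 mm, loose, lying to the right of the shaker near its front. Origin at the centre of its underside.
Mind the look-alikes: they are no part of the job. Of the things that look like the cover, the larger one is meant.

How it is judged (in metres and radians):
At the end, for the whole second after the job is handed in: The cover lies flat on the tray (within 3 mm and 0.04 rad of home), its slots home on the pins (within 5 mm), both clip arms sprung back under the rim (spread less than 0.08 rad), at rest (x of cover in the frame of cover_home between -0.005 and 0.004 m and z of press_pad in the frame of cover_home below 0.009 m and z of cover in the frame of cover_home below 0.003 m and angle between the z axis of cover and the z axis of shaker, either way round below 0.04 rad and value of joint each of clip_left, clip_right below 0.08 rad and linear speed of cover below 0.02 m/s); the robot touches nothing.
It fails at once if the conical flask is moved more than 30 mm or tipped (distance of flask from where it was at the start of the episode above 0.03 m or angle between flask's own z axis and vertical above 0.3 rad).
It fails at once if the timer is moved more than 30 mm (distance of timer from where it was at the start of the episode above 0.03 m).
It also fails if it takes over 32 s, if anything falls off the work surface, if the arm or the gripper's body presses on something with over 40 N, if the wrist force passes 120 N, or if a joint passes its speed limit or range.

### The arm

A 7-joint arm with a two-finger parallel gripper is mounted at the origin on a cart in front of the work surface, level with it; the furniture and walls round the work are solid. World frame = base frame: x ahead of the robot, y to its left, z up, the work surface at z = 0. Lengths are in mm, angles in rad, forces in N, time in s.
With the tool pointing down it reaches from about 400 to 850 mm from the base axis. Payload 4.4 kg.
Tool frame: the origin (TCP) lies on the centre line of the jaws, within the pads' length; the fingertips stand 22 mm ahead of it and the grasp point (between the pads) lies 3 mm ahead of it; y points along the fingers, x is the direction in which the jaws open and shut, and the axes are right-handed (so a half turn about y gives the same grasp; the last joint's range is limited). The gripper opens to 94 mm and grips with 3 to 60 N. Pads are 16 mm wide; open, the fingers measure 119 mm over their backs; the gripper's body (75 mm by 177 mm) begins 78 mm behind the grasp point.
Start: joints at [1.152, 0.628, 0.038, 1.517, -0.027, 0.996, -0.02], TCP at [224.622, -609.97, 196.078] pointing down, gripper open.
Joint ranges: [-3.06, 3.06], [-0.37, 2.12], [-1.25, 1.32], [0.18, 2.47], [-1.1, 4.24], [0.23, 1.98], [-2.94, 2.94]. Speed limits (rad/s): [2.57, 2.57, 3.14, 3.14, 3.14, 3.14, 3.14].

### API

Orientations are given as a 3x3 rotation matrix whose columns are the frame's x, y, z axes.
In Python, from cell import monitor, read_camera, env, search_frame, silhouettes, spot_point gives the robot as it stands.
- The arm moves only by the tool step_arm, never from a script. Its argument "commands" is a list that holds one entry, the list of rows, each a list of 7 numbers: the turn, a rotation vector about the tool's x, y, z in rad, then the shift along the tool's x, y, z in mm, then the opening, from 0 (shut) to 1 (fully open). A call has 1 to 20 rows; each row is the pose to reach, as a shift and turn from the pose measured when the call began, along the tool's axes at that moment; what a row does not reach only later rows make up. A row lasts 1/8 s, in which the tool goes at most 62.5 mm and 10.7 degrees, less where a joint would pass 70% of its speed; a pose out of reach is approached as far as the arm can. A call with a gripper value outside its range is refused whole. The fingers move at their own pace and stop on an object; "grip_force" is the grip in N (left out, the last holds). Time passes only in rows, so rows that repeat a pose let the fingers close. It gives the time, the measured TCP pose, the force and the opening at its end, in the units of the state.
- monitor.state(): the state, without advancing time (a new reading comes with each control period).
- read_camera(name): name is "scene" or "top"; returns a dict with "color" (480x640x3 uint8, red, green, blue), "fx", "fy", "cx", "cy" (pixels), "k1" (the pictures are not rectified: a ray, as slopes to the right and down, at radius r is drawn at 1 + k1 r^2 times it, then the intrinsics apply), "extrinsics" (4x4, takes a point from camera to world coordinates). Camera axes: x right, y down, z forward; pixel columns grow to the right and rows downward; lengths in mm; the calibration is good to about 2 mm. A picture is of the moment at which its call begins. There is no depth.
- env.sign_off(): hands the job in, once; it reports no verdict.
Trained networks look in the newest picture that a camera, given by its name, has taken for a name from the list of things; names that differ only in an ending like _2 or _b are one class to them, and where a whole thing is asked for, a point or a joint stands for the part that bears it (a point fixed in the world has none). Each returns a list of dicts, best first, with "confidence" (0 to 1); they miss things now and then, are a little off and sometimes report something else, mostly with a low value. They report only what shows in the picture. A call takes as long as a camera call. They do not tell look-alikes from the thing itself.
- search_frame(camera, target): "position" ([x, y, z] in mm, in the coordinates of the camera as it stood for that picture, good to about 4 mm: the middle of the surface that is visible of it).
- silhouettes(camera, target): "region" (480x640 bool, what is visible of it).
- spot_point(camera, target): "position" ([x, y, z] in mm, in the coordinates of the camera as it stood for that picture, good to about 4 mm: a listed point, or the origin of a listed thing).
The state is a dict: "time": time; "q": joint angles; "dq": joint speeds; "tau": joint torques, N m; "ee_pos": TCP position; "orientation": TCP orientation; "ft_force": force on the tool from outside, world axes, zero at the start; "ft_torque": the same for the moment, N m; "finger_gap": finger opening in mm.
Only numpy, scipy, OpenCV 4.12 (cv2) and the standard library are available. Lean on these libraries where they do the work, as an engineer would, in place of code of your own. Each camera call takes 0.05 s, during which the arm holds its last target.

## Working session

There is one attempt and no reset: what is moved stays moved. The work goes in short steps, Python scripts to look and compute and a tool call to move; the robot and the scene stay as the last step left them, time stands still between calls to the robot, and variables do not carry over. Pictures are saved under pics/ and viewed, and the job is handed in when it is done.

Besides the shell and the picture viewer there is one more tool, called after "Emit:" as name([rows], argument=value, ...), one row to a line, values as JSON. step_arm: Moves the arm, as the interface text tells. Its arguments: {"type":"object","properties":{"commands":{"type":"array"},"grip_force":{"type":"number"}},"required":["commands"]}

```bash
ls; mkdir -p pics
python3 - <<'E'
from cell import monitor, read_camera, env, search_frame, silhouettes, spot_point
import cv2,numpy as np
s=monitor.state();print(s)
for c in("scene","top"):
    r=read_camera(c);cv2.imwrite(f"pics/{c}0.png",r["color"][:,:,::-1])
    E=np.array(r["extrinsics"]);print(c,r["fx"],r["fy"],r["cx"],r["cy"],r["k1"],E.round(3).tolist())
    for n in["shaker","cover_home","pin_left","pin_right","cover","press_pad","front_edge","flask","timer"]:
        for d in spot_point(c,n)[:3]:
            print(c,n,round(d["confidence"],2),(E@np.r_[d["position"],1])[:3].round(1))
print(monitor.state()["time"])
E
```

```text
pics
{'time': 0.0, 'q': array([ 1.15219385,  0.62931363,  0.03845859,  1.51833886, -0.0269923 ,
        0.99628172, -0.01998843]), 'dq': array([-1.04669342e-03, -8.85671517e-04,  1.08902542e-03,  7.97973420e-04,
        3.44546150e-04, -1.11224917e-03, -8.20294651e-05]), 'tau': array([ 4.36202317e-04, -5.49722993e+01,  1.14374600e+00, -1.86633629e+01,
       -5.22769836e-02,  2.37226702e-02,  1.68309734e-04]), 'ee_pos': array([ 224.38014417, -609.33652162,  195.18482109]), 'orientation': array([[ 3.45531207e-01, -6.65349825e-04,  9.38407024e-01],
       [-9.38405489e-01,  1.69735677e-03,  3.45531846e-01],
       [-1.82271107e-03, -9.99998338e-01, -3.78781926e-05]]), 'ft_force': array([-0.00711652,  0.09255566,  0.07998232]), 'ft_torque': array([ 0.00027777, -0.02586838, -0.00945307]), 'finger_gap': 93.80289607472459}
scene 612.28507145228 612.28507145228 323.3560402088913 248.43974641481037 0.02593565082604533 [[-0.481, -0.552, 0.681, -154.309], [-0.877, 0.304, -0.373, 446.591], [-0.001, -0.776, -0.63, 791.403], [0.0, 0.0, 0.0, 1.0]]
scene shaker 0.77 [625.6   1.9  -0.8]
scene pin_le
[... 411 characters left out ...]
[ 570.9 -133.6    0.7]
top 591.3165002649788 591.3165002649788 320.5322434725318 245.81552778683655 -0.05234203126073313 [[-0.009, -0.995, 0.098, 477.966], [-1.0, 0.01, 0.012, 41.636], [-0.013, -0.098, -0.995, 1144.057], [0.0, 0.0, 0.0, 1.0]]
top pin_left 0.96 [696.9  39.6 131.1]
top pin_right 0.63 [703.4 -34.9 132.9]
top pin_right 0.52 [567.6  -2.2 144.8]
top cover 0.96 [599.8  -2.9 129.6]
top cover 0.7 [624.2 227.7  13.5]
top press_pad 0.85 [609.5 224.3  25.9]
top press_pad 0.68 [566.4  -1.6 144.5]
top front_edge 0.86 [566.7 224.3  28.1]
top front_edge 0.61 [508.   -5.2 141.2]
top flask 0.95 [ 676.7 -135.6   -2.2]
top flask 0.72 [511.5  -9.3 138. ]
top timer 0.71 [ 575.5 -130.7    0.7]
1.0
```

View pics/scene0.png

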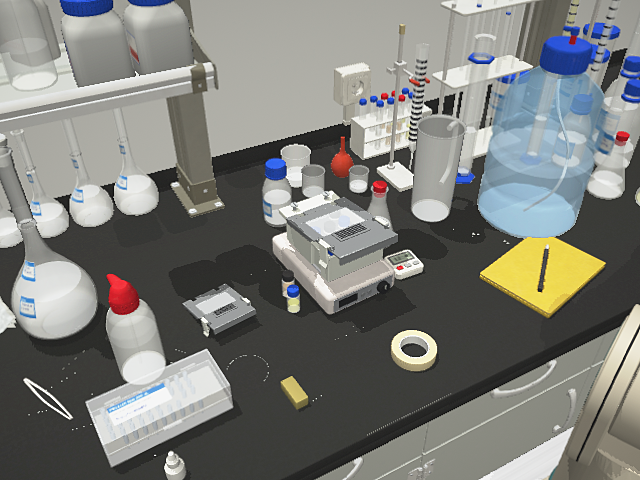

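View pics/top0.png

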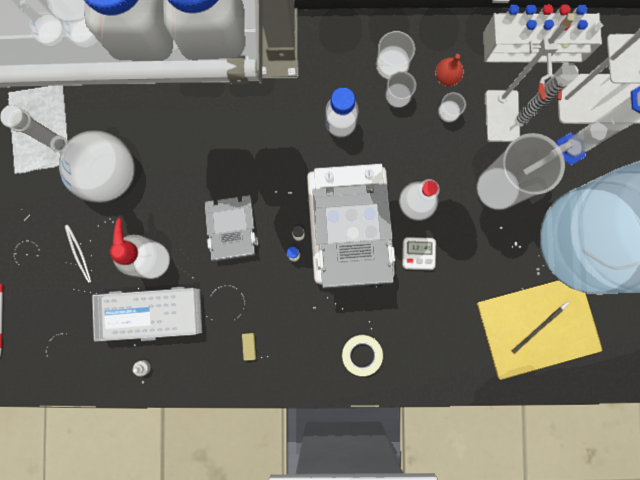

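Two things could be taken for the cover. One lies on the shaker tray at scene (340,225) / top (353,235). The other is a smaller look-alike on the bench at scene (220,308) / top (230,228). I choose the larger one on the tray. Next I check that choice in a crop and refine the shaker pose with an overlay.

```bash
cat > h.py <<'E'
import numpy as np,cv2
def proj(r,P):
    E=np.array(r["extrinsics"]);p=(np.asarray(P,float)-E[:3,3])@E[:3,:3]
    s=p[:,:2]/p[:,2:];s=s*(1+r["k1"]*(s**2).sum(1,keepdims=True))
    return s*[r["fx"],r["fy"]]+[r["cx"],r["cy"]]
def sh(P,x,y,yaw):
    c,s=np.cos(yaw),np.sin(yaw);P=np.asarray(P,float)
    return np.c_[x+c*P[:,0]-s*P[:,1],y+s*P[:,0]+c*P[:,1],P[:,2]]
def crop(r,P,c,w,f,name):
    im=r["color"][:,:,::-1].copy();x0,y0=c[0]-w//2,c[1]-w//2
    im=cv2.resize(im[y0:y0+w,x0:x0+w],None,fx=f,fy=f,interpolation=cv2.INTER_CUBIC)
    for i,(u,v) in enumerate(P):
        q=(int((u-x0+.5)*f),int((v-y0+.5)*f));cv2.circle(im,q,2,(0,0,255),-1);cv2.putText(im,str(i),q,0,.4,(0,200,0),1)
    cv2.imwrite(name,im)
E
python3 - <<'E'
from cell import *
from cell import read_camera,search_frame,silhouettes,spot_point
from h import *
from scipy.optimize import least_squares
obs=[]
M={"pin_left":[76,35,132],"pin_right":[76,-35,132],"cover_home":[0,0,120],"shaker":[0,0,0]}
R={}
for k in range(2):
  for c in("scene","top"):
    r=R[c]=read_camera(c);E=np.array(r["extrinsics"])
    for n in M:
      for d in spot_point(c,n):
        p=(E@np.r_[d["position"],1])[:3]
        q=np.array([628,0,0])+M[n]
        if np.linalg.norm(p-q)<25: obs.append((M[n],p,n,c)); print(n,c,p.round(1),round(d["confidence"],2))
A=np.array([o[0] for o in obs]);B=np.array([o[1] for o in obs])
f=least_squares(lambda t:(sh(A,*t)-B)[:,:2].ravel(),[628,0,0],loss="soft_l1",f_scale=3)
print(f.x)
m=[[76,35,132],[76,-35,132],[80,60,120],[80,-60,120],[-80,60,120],[-80,-60,120],[106,75,54],[106,-75,54],[-106,75,54],[-106,-75,54]]
crop(R["scene"],proj(R["scene"],sh(m,*f.x)),(335,245),150,5,"pics/cs.png")
crop(R["top"],proj(R["top"],sh(m,*f.x)),(352,225),150,5,"pics/ct.png")
E
```

```text
pin_left scene [699.7  41.1 134.6] 0.88
pin_right scene [703.2 -29.5 130.5] 0.67
shaker scene [6.274e+02 5.000e-01 4.000e-01] 0.95
pin_left top [696.7  40.4 134.3] 0.79
pin_right top [704.6 -33.6 134.5] 0.65
pin_left scene [700.   41.1 133.7] 0.95
pin_right scene [700.3 -28.2 131.7] 0.85
shaker scene [628.7   1.2  -0.8] 0.79
pin_left top [700.1  39.4 132.1] 0.56
pin_right top [701.7 -32.9 136. ] 0.72
[6.25574729e+02 1.00911054e+00 5.07698944e-02]
```

View pics/cs.png

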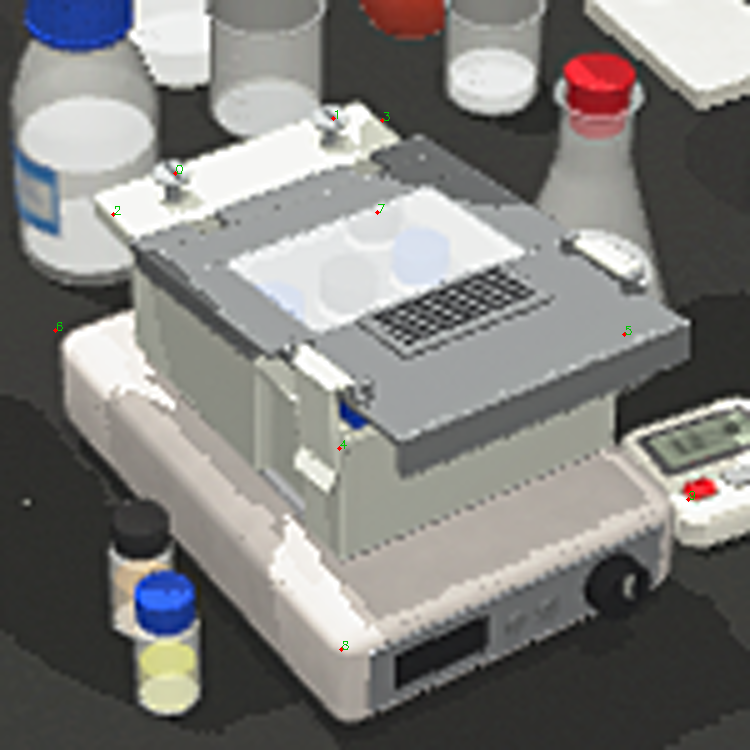

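View pics/ct.png

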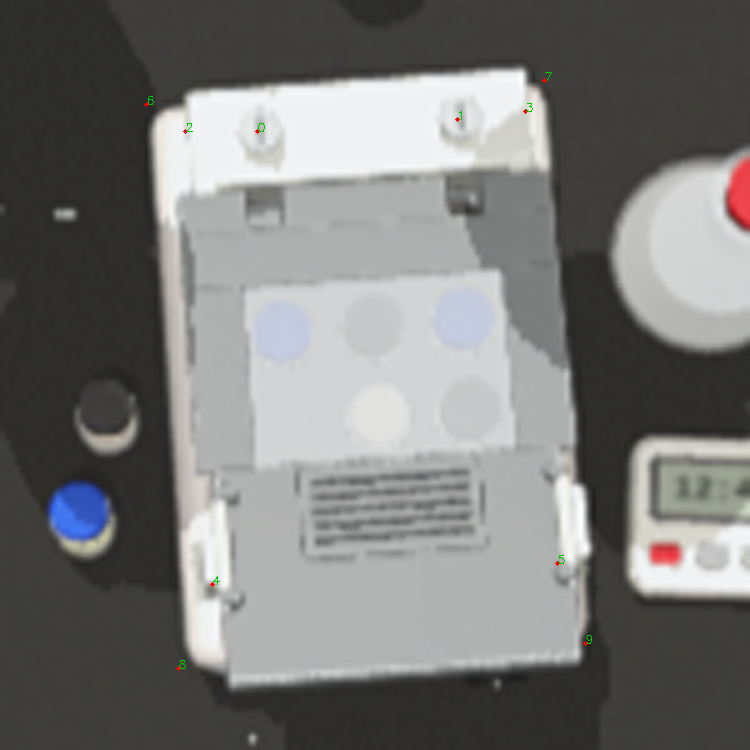

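The overlay fits to about 2 mm: the pins fall at crop-top (258,130) and (458,118), and the shaker is at (625.5, 1, yaw 0.05). The cover on the tray is clearly the larger one. Its flange front is at about (508,-5). I now move to in front of the flange with the fingers shut.

Emit:
step_arm([
  [[0, 0.05, 0, -40, 0, 37, 0], [0, 0.1, 0, -80, 0, 74, 0], [0, 0.15, 0, -120, 0, 111, 0], [0, 0.2, 0, -160, 0, 148, 0], [0, 0.25, 0, -200, 0, 185, 0], [0, 0.3, 0, -240, 0, 222, 0], [0, 0.303, 0, -280, 0, 259, 0], [0, 0.303, 0, -320, 0, 296, 0], [0, 0.303, 0, -360, 0, 333, 0], [0, 0.303, 0, -400, 0, 370, 0], [0, 0.303, 0, -440, 0, 407, 0], [0, 0.303, 0, -479, 0, 444, 0], [0, 0.303, 0, -479, 0, 444, 0], [0, 0.303, 0, -479, 25, 444, 0], [0, 0.303, 0, -479, 51, 444, 0], [0, 0.303, 0, -479, 51, 444, 0]],
], grip_force=20)

```text
time: 4.0
ee_pos: [474.0, -8.2, 144.0]
orientation: [[0.048, -0.004, 0.999], [-0.999, -0.001, 0.048], [0.0, -1.0, -0.004]]
ft_force: [0.2, 0.4, -0.5]
finger_gap: 0.6
```

Emit:
step_arm([
  [[0, 0, 0, 0, 0, 8, 0], [0, 0, 0, 0, 0, 16, 0], [0, 0, 0, 0, 0, 22, 0], [0, 0, 0, 0, 0, 28, 0], [0, 0, 0, 0, 0, 34, 0]],
])

```text
time: 4.62
ee_pos: [508.5, -6.4, 144.0]
orientation: [[0.049, -0.004, 0.999], [-0.999, -0.001, 0.049], [0.0, -1.0, -0.004]]
ft_force: [0.1, -0.2, -0.1]
finger_gap: 0.8
```

Run:
```python
from cell import read_camera
from h import *
r=read_camera("scene");crop(r,[],(335,230),150,5,"pics/cs1.png")
```

```text
(no output)
```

View pics/cs1.png

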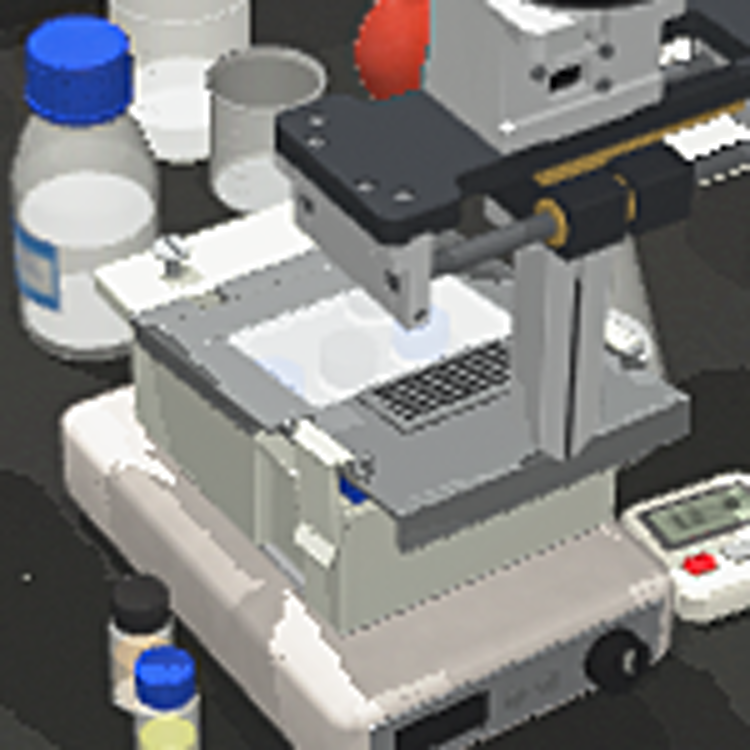

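The fingertip is at crop (565,455), in front of the flange, with no force yet. I lower it by 3 mm and go on.

Emit:
step_arm([
  [[0, 0, 0, 0, 3, 0, 0], [0, 0, 0, 0, 3, 3, 0], [0, 0, 0, 0, 3, 6, 0], [0, 0, 0, 0, 3, 9, 0], [0, 0, 0, 0, 3, 12, 0]],
])

```text
time: 5.3
ee_pos: [521.7, -5.8, 141.0]
orientation: [[0.049, -0.002, 0.999], [-0.999, -0.001, 0.049], [0.0, -1.0, -0.003]]
ft_force: [0.3, -0.5, 0.1]
finger_gap: 0.8
```

Run:
```python
from cell import read_camera
from h import *
r=read_camera("scene");crop(r,[],(335,230),150,4,"pics/cs2.png")
r=read_camera("top");crop(r,[],(352,225),150,4,"pics/ct2.png")
```

```text
(no output)
```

View pics/cs2.png

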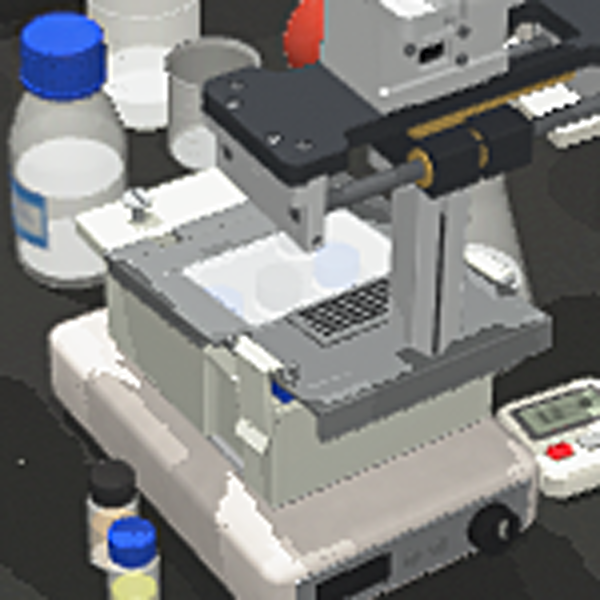

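View pics/ct2.png

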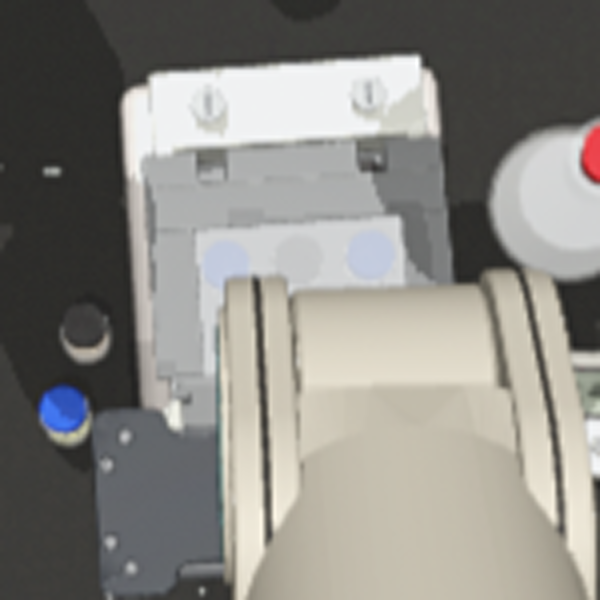

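Run:
```python
from cell import read_camera,monitor,spot_point
from h import *
r=read_camera("scene")
p=monitor.state()["ee_pos"]
P=[p+[dx,0,dz] for dz in (0,-10,-22) for dx in(-8,8)]
# cover front edge predicted
P+= [[508,y,z] for y in(-64,56) for z in (131,147)]
print(p,proj(r,P).round(1)); crop(r,proj(r,P),(345,235),100,8,"pics/cs3.png")
for c in("scene","top"):
  r=read_camera(c);E=np.array(r["extrinsics"])
  for n in("cover","press_pad","front_edge"):
    for d in spot_point(c,n)[:3]: print(c,n,round(d["confidence"],2),(E@np.r_[d["position"],1])[:3].round(1))
```

```text
[521.52643275  -5.78182924 140.90592115] [[368.2 247.8]
 [363.2 242.7]
 [367.9 252.4]
 [363.  247.2]
 [367.6 257.8]
 [362.7 252.6]
 [398.3 243.8]
 [399.  236.5]
 [338.  265.7]
 [338.1 258.2]]
scene cover 0.92 [595.4  -0.  134.6]
scene cover 0.77 [627.3 233.4  16.9]
scene press_pad 0.88 [604.6 231.4  25.8]
scene press_pad 0.6 [571.5   1.2 145. ]
scene press_pad 0.57 [ 572.6 -132.6    2.2]
scene front_edge 0.87 [566.5 225.3  29.2]
scene front_edge 0.7 [510.5  -0.9 138.6]
top cover 0.9 [ 6.013e+02 -6.000e-01  1.280e+02]
top cover 0.63 [627.  227.9  11.6]
top press_pad 0.76 [602.7 224.2  24.4]
top front_edge 0.91 [565.4 222.8  25.6]
top front_edge 0.16 [601.1  -4.3 130.6]
```

View pics/cs3.png

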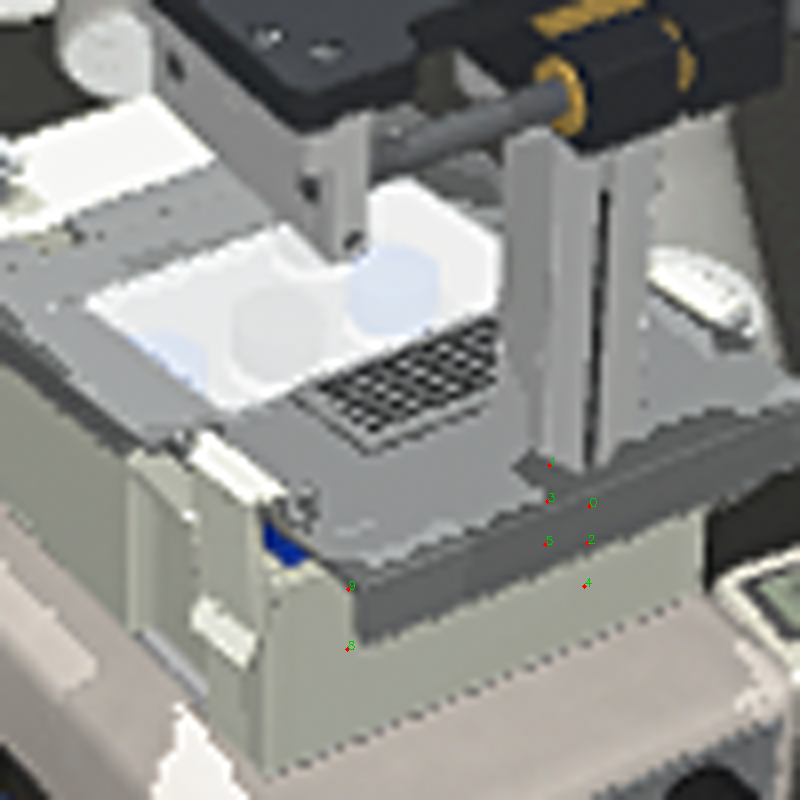

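The fingertip is actually above the plate, at crop (570,468). It sits about 25 mm higher than the stated geometry predicts, and there was no contact. I back off and measure the real tip in free view.

Emit:
step_arm([
  [[0, 0, 0, 0, -12, -15, 0], [0, 0, 0, 0, -12, -40, 0], [0, 0, 0, 0, -12, -40, 0]],
])

```text
time: 6.22
ee_pos: [479.2, -7.9, 153.8]
orientation: [[0.048, -0.004, 0.999], [-0.999, -0.001, 0.048], [0.0, -1.0, -0.004]]
ft_force: [-0.3, -0.7, 0.2]
finger_gap: 0.5
```

Run:
```python
from cell import read_camera,monitor,spot_point
from h import *
r=read_camera("scene")
s=monitor.state();p=s["ee_pos"];print(p,s["q"],s["finger_gap"])
P=[p+[0,0,dz] for dz in (40,20,10,0,-10,-22)]
crop(r,proj(r,P),(355,235),110,7,"pics/cs4.png")
```

```text
[481.05626514  -7.77745153 153.8557048 ] [-0.07008513  0.45277713  0.03858928  2.02234965 -0.02652779  0.66869763
 -1.53683194] 0.5779221239672646
```

View pics/cs4.png

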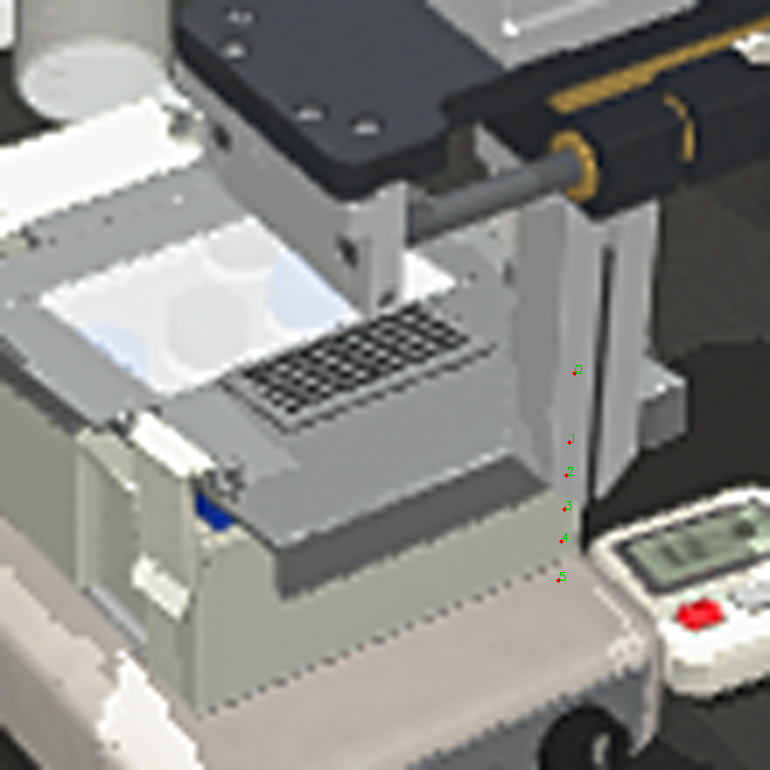

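Run:
```python
from cell import read_camera
from h import *
r=read_camera("scene")
im=r["color"][:,:,::-1]
c=im[215:275,355:415];cv2.imwrite("pics/z5.png",cv2.resize(c,None,fx=10,fy=10,interpolation=cv2.INTER_NEAREST))
for T,px in(((521.7,-5.8,141),(368.5,243.5)),((508.5,-6.4,144),(374,246.6)),((481,-7.8,153.8),(385,250.7))):
  for dx in(-14,-8,0):
    P=[np.array(T)+[dx,0,dz] for dz in(20,10,0,-10,-22)]
    print(px,dx,proj(r,P).round(1).tolist())
```

```text
(368.5, 243.5) -14 [[370.6, 240.4], [370.3, 245.0], [370.0, 249.7], [369.8, 254.3], [369.4, 259.7]]
(368.5, 243.5) -8 [[368.7, 238.4], [368.4, 243.1], [368.1, 247.7], [367.9, 252.3], [367.6, 257.7]]
(368.5, 243.5) 0 [[366.1, 235.8], [365.9, 240.5], [365.6, 245.1], [365.4, 249.7], [365.1, 255.1]]
(374, 246.6) -14 [[375.3, 243.2], [375.0, 247.9], [374.7, 252.6], [374.3, 257.2], [374.0, 262.6]]
(374, 246.6) -8 [[373.3, 241.2], [373.0, 245.9], [372.7, 250.6], [372.4, 255.2], [372.1, 260.6]]
(374, 246.6) 0 [[370.7, 238.6], [370.4, 243.3], [370.2, 247.9], [369.9, 252.5], [369.6, 258.0]]
(385, 250.7) -14 [[385.6, 247.5], [385.2, 252.3], [384.8, 257.1], [384.4, 261.8], [384.0, 267.3]]
(385, 250.7) -8 [[383.5, 245.4], [383.2, 250.3], [382.8, 255.0], [382.4, 259.7], [382.0, 265.3]]
(385, 250.7) 0 [[380.8, 242.7], [380.5, 247.5], [380.1, 252.3], [379.8, 257.0], [379.4, 262.5]]
```

View pics/z5.png

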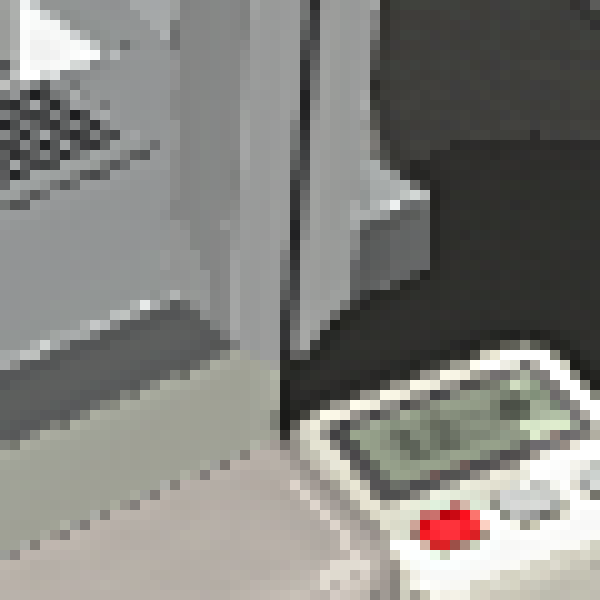

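The visible tip (zoom (270,355)) sits consistently about 10 mm above the reported TCP in three views, so I go by vision. I lower the TCP to 117, which puts the tip at about 127, safely in front of the tray under either reading. Then I push.

Emit:
step_arm([
  [[0, 0, 0, 0, 18, 0, 0], [0, 0, 0, 0, 37, 0, 0], [0, 0, 0, 0, 37, 6, 0], [0, 0, 0, 0, 37, 12, 0], [0, 0, 0, 0, 37, 16, 0], [0, 0, 0, 0, 37, 20, 0], [0, 0, 0, 0, 37, 24, 0], [0, 0, 0, 0, 37, 28, 0]],
])

```text
time: 7.32
ee_pos: [509.6, -6.3, 116.7]
orientation: [[0.049, -0.002, 0.999], [-0.999, -0.0, 0.049], [0.0, -1.0, -0.002]]
ft_force: [-4.5, 0.8, 1.1]
finger_gap: 0.9
```

Run:
```python
from cell import read_camera
from h import *
r=read_camera("scene");crop(r,[],(345,230),120,6,"pics/cs6.png")
```

```text
(no output)
```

View pics/cs6.png

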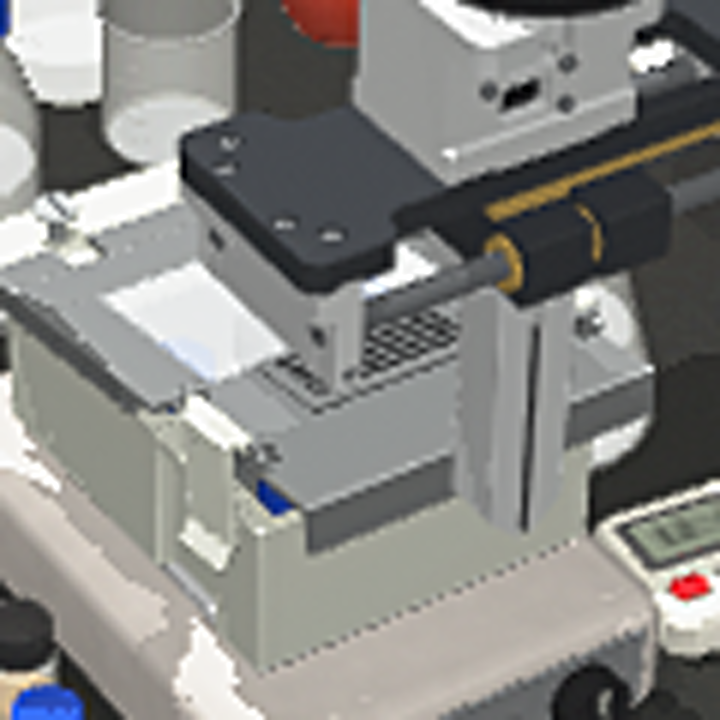

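Contact is made (-4.5 N) and the cover is sliding; the tip is at (525,525), well below the flange. I keep pushing.

Emit:
step_arm([
  [[0, 0, 0, 0, 0, 4, 0], [0, 0, 0, 0, 0, 8, 0], [0, 0, 0, 0, 0, 12, 0], [0, 0, 0, 0, 0, 15, 0], [0, 0, 0, 0, 0, 17, 0]],
])

```text
time: 8.0
ee_pos: [527.7, -5.4, 116.7]
orientation: [[0.049, -0.001, 0.999], [-0.999, -0.0, 0.049], [0.0, -1.0, -0.001]]
ft_force: [-4.3, 0.5, 0.7]
finger_gap: 0.4
```

Emit:
step_arm([
  [[0, 0, 0, 0, 0, 1.5, 0], [0, 0, 0, 0, 0, 3, 0], [0, 0, 0, 0, 0, 3, 0]],
])

```text
time: 8.38
ee_pos: [529.1, -5.1, 116.4]
orientation: [[0.049, -0.004, 0.999], [-0.999, -0.0, 0.049], [0.0, -1.0, -0.004]]
ft_force: [-5.6, 1.1, 1.9]
finger_gap: 0.6
```

Emit:
step_arm([
  [[0, 0, 0, 0, 0, 2, 0], [0, 0, 0, 0, 0, 3.5, 0], [0, 0, 0, 0, 0, 3.5, 0]],
])

```text
time: 8.75
ee_pos: [529.2, -4.8, 115.7]
orientation: [[0.049, -0.011, 0.999], [-0.999, -0.0, 0.049], [-0.0, -1.0, -0.011]]
ft_force: [-7.5, 0.5, 2.7]
finger_gap: 0.4
```

Run:
```python
from cell import read_camera
from h import *
S=(625.57,1,0.0508)
m=[[76,35,132],[76,-35,132],[87.5,65,122],[87.5,-65,122]]
r=read_camera("scene");crop(r,proj(r,sh(m,*S)),(335,230),120,5,"pics/cs7.png")
r=read_camera("top");crop(r,proj(r,sh(m,*S)),(352,215),120,5,"pics/ct7.png")
cv2.imwrite("pics/b7.png",np.hstack([cv2.resize(cv2.imread(f"pics/{a}7.png"),(400,400)) for a in("cs","ct")]))
```

```text
(no output)
```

View pics/b7.png

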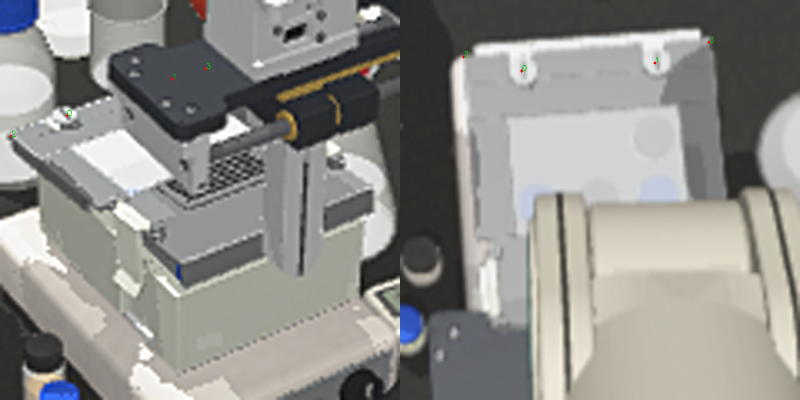

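The cover stopped hard: the TCP held at 529 while the force rose. The slots surround the pins at top crop (523,75) and (655,62). I retreat and go over the pad.

Emit:
step_arm([
  [[0, 0, 0, 0, 0, -15, 0], [0, 0, 0, 0, -35, -25, 0], [0, 0, 0, 0, -70, -15, 0], [0, 0, 0, 0, -70, 30, 0], [0, 0, 0, -1, -70, 67, 0], [0, 0, 0, -1, -70, 67, 0], [0, 0, 0, -1, -50, 67, 0], [0, 0, 0, -1, -50, 67, 0]],
])

```text
time: 9.85
ee_pos: [595.4, -0.7, 164.1]
orientation: [[0.049, -0.012, 0.999], [-0.999, -0.0, 0.049], [-0.0, -1.0, -0.012]]
ft_force: [0.4, 0.4, -1.0]
finger_gap: 0.4
```

Run:
```python
from cell import read_camera,monitor
from h import *
print(monitor.state()["ee_pos"])
S=(625.57,1,0.0508)
m=[[76,35,132],[76,-35,132],[-30,0,144],[-30,0,126]]
r=read_camera("scene");crop(r,proj(r,sh(m,*S)),(335,230),120,5,"pics/cs8.png")
```

```text
[595.44513108  -0.70533254 164.08977127]
```

View pics/cs8.png

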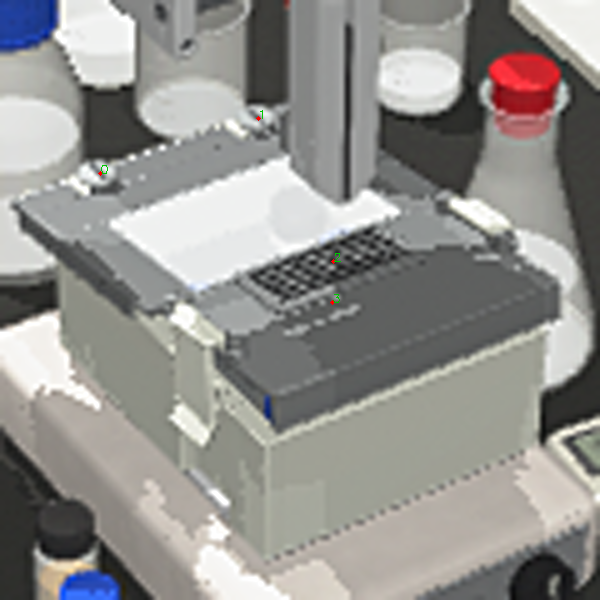

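The pad is centred on the predicted point, crop (333,258), and the slots are on the pins. I straighten the tilt and descend.

Emit:
step_arm([
  [[-0.012, 0, 0, 0, 12, 0, 0], [-0.012, 0, 0, 0, 22, 0, 0], [-0.012, 0, 0, 0, 26, 0, 0], [-0.012, 0, 0, 0, 29, 0, 0]],
])

```text
time: 10.4
ee_pos: [595.7, -0.7, 135.6]
orientation: [[0.049, -0.023, 0.999], [-0.999, -0.001, 0.049], [-0.0, -1.0, -0.023]]
ft_force: [-0.9, -0.2, 0.6]
finger_gap: 0.7
```

Emit:
step_arm([
  [[0.023, 0, 0, 0, 2, 0, 0], [0.023, 0, 0, 0, 4, 0, 0], [0.023, 0, 0, 0, 6, 0, 0], [0.023, 0, 0, 0, 8, 0, 0]],
])

```text
time: 10.9
ee_pos: [595.0, -0.6, 128.3]
orientation: [[0.049, -0.001, 0.999], [-0.999, 0.0, 0.049], [-0.0, -1.0, -0.001]]
ft_force: [-5.0, 0.5, 9.2]
finger_gap: 0.1
```

Emit:
step_arm([
  [[0, 0, 0, 0, 3, 0, 0], [0, 0, 0, 0, 6, 0, 0], [0, 0, 0, 0, 9, 0, 0], [0, 0, 0, 0, 11, 0, 0]],
])

```text
time: 11.4
ee_pos: [595.2, -0.6, 117.0]
orientation: [[0.049, -0.001, 0.999], [-0.999, 0.0, 0.049], [-0.0, -1.0, -0.001]]
ft_force: [-0.5, -0.3, -0.2]
finger_gap: 0.3
```

Emit:
step_arm([
  [[0, 0, 0, 0, 1.5, 0, 0], [0, 0, 0, 0, 3, 0, 0], [0, 0, 0, 0, 4, 0, 0], [0, 0, 0, 0, 4, 0, 0]],
])

```text
time: 11.9
ee_pos: [595.3, -0.6, 116.7]
orientation: [[0.048, -0.0, 0.999], [-0.999, 0.001, 0.048], [-0.001, -1.0, -0.0]]
ft_force: [-7.8, -0.8, 28.6]
finger_gap: 0.4
```

The pad is firm at TCP 116.7, so the cover is seated. I lift off and check.

Emit:
step_arm([
  [[0, 0, 0, 0, -15, 0, 0], [0, 0, 0, 0, -70, 0, 0], [0, 0, 0, 0, -110, -40, 0], [0, 0, 0, 0, -110, -90, 0], [0, 0, 0, 0, -110, -130, 0], [0, 0, 0, 50, -110, -150, 0], [0, 0, 0, 110, -110, -150, 0], [0, 0, 0, 170, -110, -150, 0], [0, 0, 0, 230, -110, -150, 0], [0, 0, 0, 290, -110, -150, 0], [0, 0, 0, 290, -110, -150, 0]],
])

```text
time: 13.28
ee_pos: [458.2, -303.5, 226.1]
orientation: [[0.04, -0.001, 0.999], [-0.999, -0.003, 0.04], [0.002, -1.0, -0.001]]
ft_force: [-0.1, 1.3, -0.5]
finger_gap: 0.5
```

Run:
```python
from cell import read_camera,monitor,spot_point
from h import *
print(monitor.state()["ee_pos"])
S=(625.57,1,0.0508)
m=[[76,35,132],[76,-35,132],[-30,0,126],[87.5,65.5,124],[87.5,-65.5,124],[-87,60,124],[-87,-60,124],[-87,60,108],[-87,-60,108]]
for c,k in(("scene",(335,235)),("top",(352,225))):
  r=read_camera(c);crop(r,proj(r,sh(m,*S)),k,140,5,f"pics/{c}9.png")
  E=np.array(r["extrinsics"])
  for n in("cover","press_pad","front_edge","flask","timer","clip_left","clip_right"):
    for d in spot_point(c,n)[:2]: print(c,n,round(d["confidence"],2),(E@np.r_[d["position"],1])[:3].round(1))
```

```text
[ 458.20279138 -303.52769438  226.09677733]
scene cover 0.85 [626.1  -1.3 124.2]
scene press_pad 0.87 [602.3 230.3  27.5]
scene press_pad 0.59 [599.1  -3.1 128.2]
scene front_edge 0.75 [537.   -3.9 113.8]
scene flask 0.71 [ 674.9 -129.9    1.7]
scene timer 0.71 [ 573.3 -131.8    1. ]Traceback (most recent call last):
  File "<stdin>", line 10, in <module>
ValueError: it knows: cover, cover_home, flask, front_edge, pin_left, pin_right, press_pad, shaker, timer
```

View pics/scene9.png

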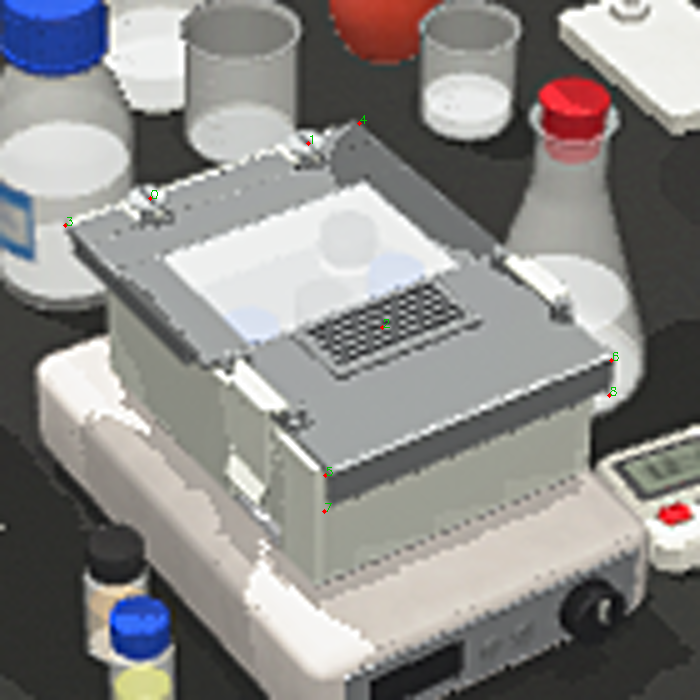

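In the scene view the cover's corners, flange and pad lie on the fastened model points, and the left clip at (250,440) hangs straight. Next I check the right clip from above.

Run:
```python
from cell import read_camera,monitor,spot_point
from h import *
S=(625.57,1,0.0508)
m=[[76,35,132],[76,-35,132],[87.5,65.5,124],[87.5,-65.5,124],[-87,60,124],[-87,-60,124]]
r=read_camera("top");crop(r,proj(r,sh(m,*S)),(352,225),150,4,"pics/top9.png")
E=np.array(r["extrinsics"])
for n in("cover","press_pad","front_edge","flask","timer"):
    for d in spot_point("top",n)[:2]: print(n,round(d["confidence"],2),(E@np.r_[d["position"],1])[:3].round(1))
```

```text
cover 0.84 [ 6.271e+02 -1.000e-01  1.178e+02]
cover 0.72 [624.4 226.2  11.8]
press_pad 0.89 [606.9 222.6  27. ]
press_pad 0.84 [596.2  -1.6 129.2]
front_edge 0.65 [565.7 224.6  29.5]
front_edge 0.56 [539.   -7.8 113.4]
flask 0.6 [ 6.752e+02 -1.365e+02  4.000e-01]
flask 0.17 [627.5  -2.7 118.8]
timer 0.75 [ 577.1 -132.3    1.4]
```

View pics/top9.png

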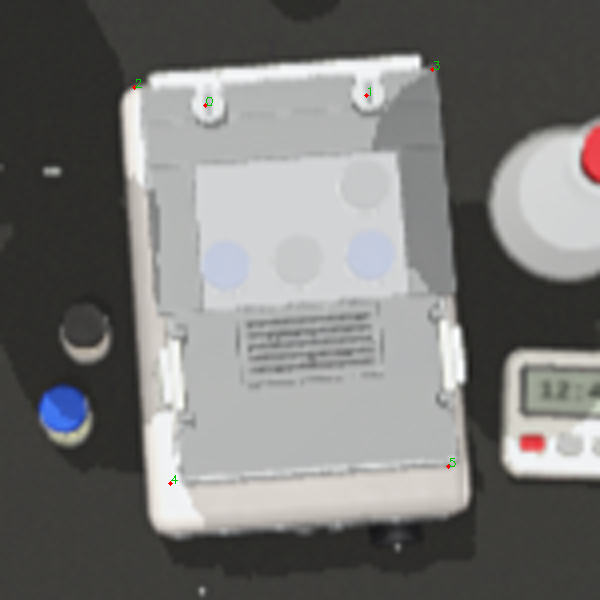

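The top view shows the slots round both pins at (207,105) and (367,95). Both clips hug the sides at (172,375) and (452,355), and the flask and timer have not moved. I hand the job in.

Run:
```python
from cell import env
print(env.sign_off())
```

```text
the job is handed in; nothing more can be done
None
```

The cover is fastened as far as my checks show, and the job was handed in at about 13.5 s on the robot's clock. I pushed the cover's front flange to the rear until the slots stopped hard on the pins. I then pressed straight down on the pad; resistance rose to about 9 N, dropped as the clips snapped, and then went firm at 28.6 N. After that I withdrew the arm.

**Last checks**
- **Cover:** the networks put its origin at (626–627, -1 to 0, 118–124), against a home of (625.6, 1, 120). The pad read 128–129 mm high, against 126 nominal. Both fit the networks' error of about 4 mm.
- **Slots and clips:** both slots surround the pins in the top view. The left clip hangs straight and both clips lie close to the sides. I judged the clips from the pictures and the force drop, because the networks do not know the clip joints.
- **Flask and timer:** they stand where they were, to within the networks' error.

**Disagreement:** the first push passed over the cover without touching it. The fingertips showed about 10 mm above the reported TCP, not 22 mm ahead of it, so I set the heights from the camera picture and the measured forces.

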